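# Push the ware boards home on the drying stand

## Robot

A 7-joint arm with a two-finger parallel gripper is mounted at the origin on the work surface. World frame = base frame: x ahead of the robot, y to its left, z up, the work surface at z = 0. Lengths are in m, angles in rad, forces in N, time in s.
With the tool pointing down it reaches from about 0.425 to 0.95 m from the base axis. Payload 4.7 kg.
Tool frame: the origin (TCP) lies at the very end of the fingers, on their centre line; the grasp point (between the pads) lies 19 mm behind it (arm.grasp_offset is the distance from the TCP to the grasp point, in m); z points along the fingers, y is the direction in which the jaws open and shut (so a half turn about z gives the same grasp; the last joint's range is limited). The gripper opens to 85 mm and grips with 20 to 120 N. Pads are 22 mm wide; open, the fingers measure 114 mm over their backs; the gripper's body (76 mm by 85 mm) begins 54 mm behind the grasp point. The pads swing forward as they close: fully open they stand 13 mm farther back than shut.
Start: joints at [1.273, 0.469, -0.049, 1.532, 0.024, 1.141, -0.082], TCP at [0.179, -0.651, 0.231] pointing down, gripper open.
Joint ranges: [-2.59, 2.59], [-0.33, 1.99], [-1.39, 1.29], [0.1, 2.45], [-1.04, 4.18], [0.21, 1.99], [-2.66, 2.66]. Speed limits (rad/s): [2.57, 2.57, 3.14, 3.14, 3.14, 3.14, 3.14].

## Interface

Orientations are given as [roll, pitch, yaw] about the fixed x, y, z axes, in that order (R = Rz(yaw) Ry(pitch) Rx(roll)).
In Python, from station import arm, fingers, kin, viewer gives the robot as it stands. Calls block until the motion is done:
- arm.goto(position, orientation): joint-space move of the TCP to a pose.
- arm.line_to(position, vel=0.15, rotation=None): straight line of the TCP; rotation=None keeps the orientation; vel is the mean speed in m/s.
- arm.movej(angles): joint-space move.
- fingers.command_gripper(opening): opening from 0.0 (shut) to 1.0 (fully open); the grip force is fixed at half the most; returns when the fingers have stopped.
- arm.hold(seconds).
- kin.solve_ik(position, orientation): joint angles nearest the present ones, or None.
- arm.sense(): the state.
- viewer.grab_frame(name): name is "scene" or "top"; returns the picture (420x560x3 uint8, red, green, blue); there is no depth.
- viewer.get_calibration(name): a dict with "camera_matrix" (3x3 intrinsics, pixels), "extrinsics" (4x4, takes a point from camera to world coordinates). Camera axes: x right, y down, z forward; pixel columns grow to the right and rows downward; lengths in m; the calibration is good to about 2 mm. A picture is of the moment at which its call begins. get_calibration takes no time and is no camera call.
A pose or a line that the arm cannot do raises arm.IKError and nothing moves.
- arm.sign_off(): hands the job in, once; it reports no verdict.
The state is a dict: "t": time; "joints": joint angles; "dq": joint speeds; "effort": joint torques, N m; "position": TCP position; "tool_rot": TCP orientation; "force": force on the tool from outside, world axes, zero at the start; "wrist_torque": the same for the moment, N m; "grip_width": opening from 0.0 (shut) to 1.0 (fully open).
Only numpy, scipy, OpenCV 4.12 (cv2) and the standard library are available. Lean on these libraries where they do the work, as an engineer would, in place of code of your own. Each camera call takes 0.05 s, during which the arm holds its last target. There are 200 camera calls.

## Task

Two small ware boards with finished pots on them have been left part way along the runners of the wooden drying stand. With the fingertips, gently push each board along its runners until it drops fully into its notch and lies flat there between the step and the end shoulders. Do not lift the boards, do not touch the pots on them, keep the pots standing, and leave everything else on the table where it is.

Things in the scene. Friction and masses are not known exactly. Their poses are not given: they have to be found in the camera images.
- stand: pine drying stand, fixed, two parallel lanes (sizes in mm). Origin at table height midway between the lanes, under the step where both notches begin; +x along the lanes, the way the boards are pushed (roughly to the robot's right); +y to the lane farther from the robot. Lane centre lines at y = 77.5 (far) and -77.5 (near), 138 wide between fences that rise to 124 above the table
- notch_near (a point): centre of the near lane's notch floor; axes as the stand. Two runners carry a board's long edges: high run-in, top 110 above the table, stand x -190 to 0; a step down; notch floor at 103, x 0 to 206 (6 longer than a board); then end shoulders up to 120. Between the runners a gap 98 wide on the lane's centre line is open for fingertips down to 65 above the table
- notch_far (a point): centre of the far lane's notch floor; axes as the stand. Two runners carry a board's long edges: high run-in, top 110 above the table, stand x -190 to 0; a step down; notch floor at 103, x 0 to 206 (6 longer than a board); then end shoulders up to 120. Between the runners a gap 98 wide on the lane's centre line is open for fingertips down to 65 above the table
- board_near: ware board in the lane nearer to the robot: loose flat wood, 200 x 135 x 12, about 0.25 kg, two pots on it. Origin: centre of underside; +x along the lane to the notch, z up. Starts flat on the high run-in (underside at 110), its tail 118 to 168 short of the step. When its middle passes the step the nose dips into the notch and the tail rises up to 7; the tail drops last, past the step
- board_far: ware board in the lane farther from the robot: loose flat wood, 200 x 135 x 12, about 0.25 kg, two pots on it. Origin: centre of underside; +x along the lane to the notch, z up. Starts flat on the high run-in (underside at 110), its tail 118 to 168 short of the step. When its middle passes the step the nose dips into the notch and the tail rises up to 7; the tail drops last, past the step
- board_near_tail (a point): middle of the near board's tail end face (the end to push), half-way up its 12 thickness; home when it is 109 above the table and 0 to 6 past the step
- board_far_tail (a point): middle of the far board's tail end face (the end to push), half-way up its 12 thickness; home when it is 109 above the table and 0 to 6 past the step
- board_near_nose (a point): middle of the near board's leading end face, half-way up its thickness
- board_far_nose (a point): middle of the far board's leading end face, half-way up its thickness
- beaker_a: terracotta beaker, 54 across, 58 high, loose on the near board, not to be touched; origin at the centre of its foot
- beaker_b: terracotta beaker, 54 across, 58 high, loose on the near board beside the other, not to be touched; origin at the centre of its foot
- dish: small terracotta bowl, 60 across, 30 high, loose on the far board, not to be touched; origin at the centre of its foot
- bud_vase: small terracotta bud vase, 54 across, 62 high, loose on the far board, not to be touched; origin at the centre of its foot
- rolling_pin: wooden rolling pin, 400 long, 60 thick, lying on a slab board to the right of the stand; origin under its middle; leave alone
- tool_tin: steel tin, 72 across, 100 high, with brushes up to about 210 high, to the right of the stand; origin at its foot; leave alone
- slip_jar: clear lidded jar, 72 across, 95 high, to the left of the stand; origin at its foot; leave alone
- wood_rib: flat wooden rib, 100 by 45 by 8, lying on the table left of the stand; origin at its underside; leave alone
Not all that is in view belongs to the job. Leave any turquoise look-alike of the board_far alone.

How it is judged:
By the outcome, as a careful person would: the job done as asked, in the order asked, and still so for the second after the job is handed in, with the robot touching nothing.
It also fails if it takes over 61 s, if anything falls off the work surface, if the arm or the gripper's body presses on something with over 40 N, if the wrist force passes 120 N, or if a joint passes its speed limit or range.

## Working session

There is one attempt and no reset: what is moved stays moved. The work goes in short steps, each a Python script; the robot and the scene stay as the last script left them, time stands still between calls to the robot, and variables do not carry over. Pictures are saved under pics/ and viewed, about 8 in all and at most 12, crops included, and the job is handed in when it is done.

```bash
mkdir -p pics; ls; python3 - <<'E'
from station import arm,viewer
import cv2,numpy as np
np.set_printoptions(precision=4,suppress=True)
for n in("scene","top"):
    cv2.imwrite(f"pics/{n}0.png",cv2.cvtColor(viewer.grab_frame(n),cv2.COLOR_RGB2BGR))
    c=viewer.get_calibration(n);print(c["camera_matrix"],c["extrinsics"])
print(arm.sense())
E
```

```text
pics
[[496.3276   0.     272.5732]
 [  0.     496.3276 205.0833]
 [  0.       0.       1.    ]] [[-0.15    0.756  -0.6371  1.3506]
 [ 0.9886  0.122  -0.088   0.0527]
 [ 0.0112 -0.6431 -0.7657  1.1496]
 [ 0.      0.      0.      1.    ]]
[[430.9806   0.     274.3822]
 [  0.     430.9806 210.3833]
 [  0.       0.       1.    ]] [[ 0.0084 -0.9974  0.0713  0.3555]
 [-1.     -0.0083  0.0026 -0.0853]
 [-0.002  -0.0713 -0.9975  1.5192]
 [ 0.      0.      0.      1.    ]]
{'t': 0.1, 'joints': array([ 1.2731,  0.4694, -0.0486,  1.5336,  0.0241,  1.141 , -0.0823]), 'dq': array([-0.0007, -0.0013,  0.0007, -0.0013, -0.0014, -0.0008, -0.0007]), 'effort': array([  0.0014, -51.1512,  -0.0469, -23.8392,   0.0108,   0.0043,
        -0.    ]), 'position': array([ 0.1792, -0.6503,  0.2303]), 'tool_rot': array([-3.1398,  0.0001,  0.2689]), 'force': array([-0.4664,  0.3474, -0.1796]), 'wrist_torque': array([-0.0072, -0.0673,  0.0663]), 'grip_width': 0.9990985938903141}
```

View pics/scene0.png

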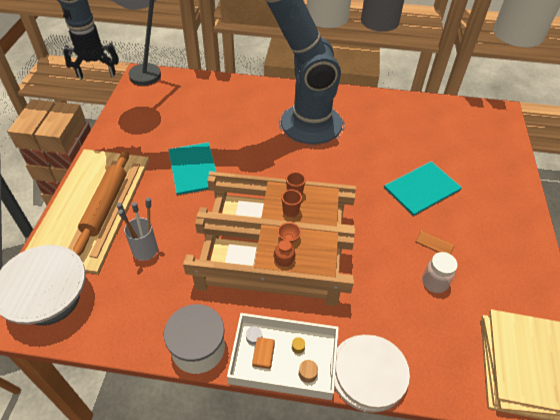

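View pics/top0.png

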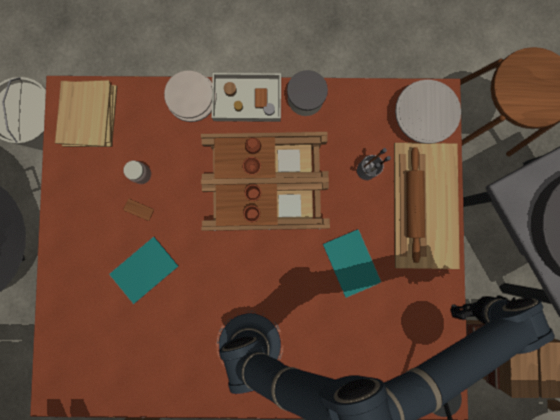

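The scene view has the stand at about (275,235), with brown boards at right on the run-in and white notch gaps at left. In the top view the stand spans (202–328, 133–230), with the near board around (245,203) and the far one around (243,160). There are turquoise sheets at (143,270) and (351,263) top; they are off the stand, so they are the decoys. The brown boards in the lanes, carrying pots, are the ones meant. I'll confirm this in an enlarged crop.

```bash
python3 - <<'E'
import cv2
a=cv2.imread("pics/top0.png")[125:240,190:340]
cv2.imwrite("pics/c_top.png",cv2.resize(a,None,fx=5.2,fy=5.2,interpolation=cv2.INTER_CUBIC))
a=cv2.imread("pics/scene0.png")[165:305,180:365]
cv2.imwrite("pics/c_sc.png",cv2.resize(a,None,fx=4.2,fy=4.2,interpolation=cv2.INTER_CUBIC))
E
```

```text
(no output)
```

View pics/c_top.png

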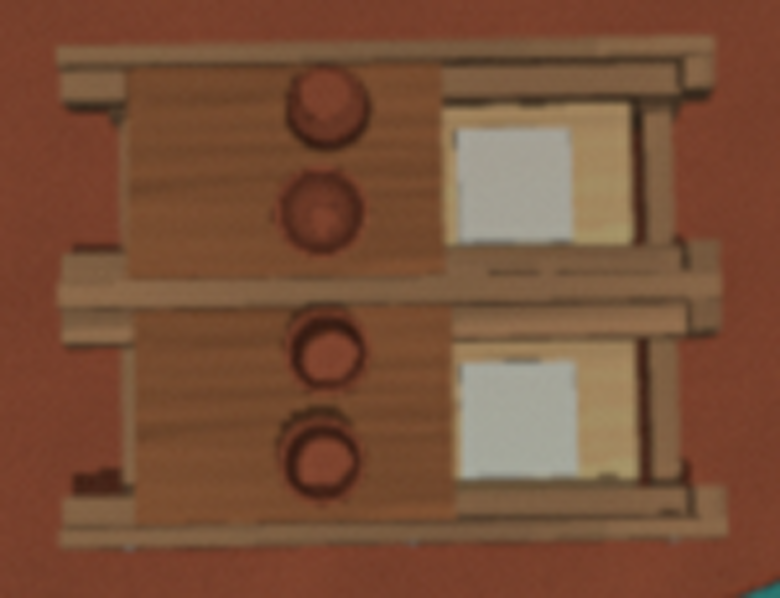

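View pics/c_sc.png

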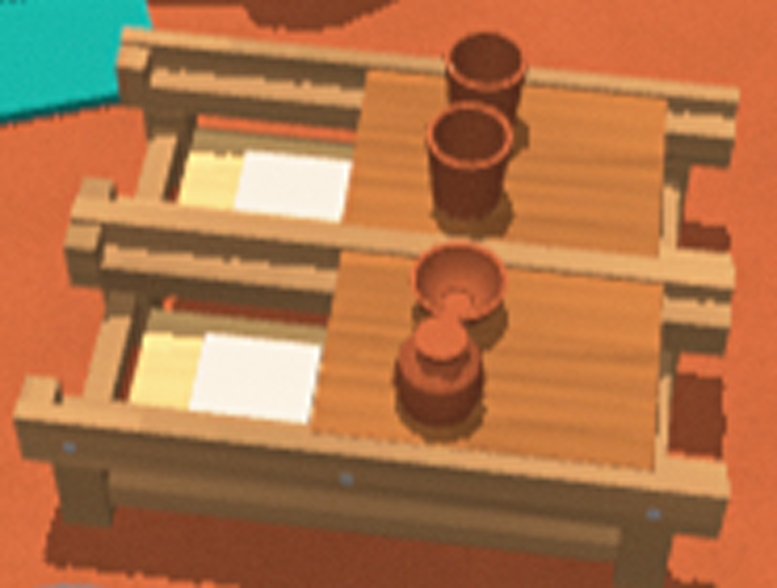

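The crops confirm it: each lane holds a plain wooden board with two pots on it, with tails at crop x≈128 (far) and 133 (near). The turquoise pieces lie off the stand. Next I compute positions from these pixels.

```bash
cat > h.py <<'E'
import numpy as np,cv2
from station import arm,fingers,kin,viewer
np.set_printoptions(precision=4,suppress=True)
def ray(n,px,z):
    c=viewer.get_calibration(n);E=c["extrinsics"]
    d=E[:3,:3]@np.linalg.solve(c["camera_matrix"],[px[0],px[1],1]);o=E[:3,3]
    return (o+d*(z-o[2])/d[2])[:2]
def crop_top(u,v): return (190+(u+.5)/5.2-.5,125+(v+.5)/5.2-.5)
def crop_sc(u,v): return (180+(u+.5)/4.2-.5,165+(v+.5)/4.2-.5)
E
python3 - <<'E'
from h import *
T=lambda u,v,z:ray("top",crop_top(u,v),z)
S=lambda u,v,z:ray("scene",crop_sc(u,v),z)
P={}
# fence top outer corners
P['T fence far L']=T(57,47,.124);P['T fence far R']=T(715,38,.124)
P['T fence near L']=T(60,548,.124);P['T fence near R']=T(727,535,.124)
P['S fence far L']=S(722,497,.124);P['S fence far R']=S(18,405,.124)
P['S fence near L']=S(738,93,.124);P['S fence near R']=S(122,32,.124)
for k,a in dict(tail_far=[(128,75),(128,270)],nose_far=[(442,70),(442,270)],tail_near=[(133,315),(133,520)],nose_near=[(453,310),(455,515)]).items():
    P['T '+k]=(T(*a[0],.122)+T(*a[1],.122))/2
P['T shoulder far']=T(683,75,.12);P['T shoulder near']=T(690,500,.12)
P['S tail far']=(S(662,290,.122)+S(655,468,.122))/2
P['S tail near']=(S(666,100,.122)+S(660,258,.122))/2
P['S nose far']=(S(342,255,.122)+S(315,430,.122))/2
ex=(P['T fence far R']-P['T fence far L']+P['T fence near R']-P['T fence near L']);ex/=np.linalg.norm(ex)
ey=np.array([-ex[1],ex[0]])
mid=(P['T fence far L']+P['T fence far R']+P['T fence near L']+P['T fence near R'])/4
exS=P['S fence far R']-P['S fence far L']
print('ex',ex,np.degrees(np.arctan2(ex[1],ex[0])),np.degrees(np.arctan2(exS[1],exS[0])))
for k,p in P.items(): print(k,p,'stand rel mid',ex@(p-mid),ey@(p-mid))
E
```

```text
ex [ 0.0248 -0.9997] -88.57731138831366 -89.68189964046562
T fence far L [0.7062 0.1632] stand rel mid -0.2080866066590769 0.15833606873216866
T fence far R [ 0.7153 -0.2528] stand rel mid 0.20802743258918982 0.1570812057132593
T fence near L [0.3896 0.1548] stand rel mid -0.20754282323136763 -0.15833606873216863
T fence near R [ 0.4012 -0.2602] stand rel mid 0.20760199730125464 -0.15708120571325926
S fence far L [0.7074 0.1575] stand rel mid -0.20233296466810935 0.15941227840780053
S fence far R [ 0.7097 -0.2535] stand rel mid 0.20865265399375837 0.1514880274336919
S fence near L [0.3944 0.1529] stand rel mid -0.20551478812970167 -0.15363433770752713
S fence near R [ 0.4053 -0.2635] stand rel mid 0.21104860413229162 -0.1530140050613236
T tail_far [0.6269 0.1171] stand rel mid -0.16397433986049373 0.07789855329158565
T nose_far [ 0.6301 -0.0809] stand rel mid 0.034073902935678045 0.07617829265103536
T tail_near [0.4719 0.1112] stand rel mid -0.1618435142211915 -0.07720588659202017
T nose_near [ 0.4767 -0.0897] stand rel mid 0.03905753168578076 -0.07739445347622077
T shoulder far [ 0.6923 -0.233 ] stand rel mid 0.18767761199383823 0.1346481196362439
T shoulder near [ 0.423  -0.2376] stand rel mid 0.18555786336695215 -0.13472920208288763
S tail far [0.6286 0.1163] stand rel mid -0.16309525826655785 0.07958833650996043
S tail near [0.4731 0.1086] stand rel mid -0.15925556431584287 -0.07608159240683025
S nose far [ 0.6334 -0.082 ] stand rel mid 0.035229672365437 0.07950376197331276
```

Board lengths (198–201), lane offsets (±77.5) and tails (−145 and −142 from the step) all match the given sizes. The step lies about −0.019 from the fence midpoint. I start with the near board: straight fingers part-open, giving two contact points inside the 98 mm gap.

```bash
cat >> h.py <<'E'
ex=np.array([.0248,-.9997]);ey=np.array([.9997,.0248])
org=np.array([.7062+.7153+.3896+.4012,.1632-.2528+.1548-.2602])/4-.019*ex
def W(x,y,z): return np.r_[org+x*ex+y*ey,z]   # stand -> world
def toS(p): return np.array([ex@(p[:2]-org),ey@(p[:2]-org)])
def st(m):
    s=arm.sense();print(m,'t%.1f'%s['t'],'stand',toS(s['position']),'z%.4f'%s['position'][2],'F',s['force'],'g%.2f'%s['grip_width'])
def snap(name):
    for n in("scene","top"): cv2.imwrite(f"pics/{n}{name}.png",cv2.cvtColor(viewer.grab_frame(n),cv2.COLOR_RGB2BGR))
E
python3 - <<'E'
from h import *
y=np.arctan2(ex[1],ex[0])
for yaw in (y,y+np.pi):
    for p in [W(-.185,-.0775,.3),W(-.185,-.0775,.085),W(-.005,-.0775,.085),W(-.185,.0775,.085),W(0,.0775,.085)]:
        print(yaw,kin.solve_ik(p,[np.pi,0,yaw]))
print(org)
E
```

```text
-1.5459939715933066 [ 0.5754  0.2932 -1.1693  1.8124  0.2867  1.2252  2.4889]
-1.5459939715933066 [ 0.4725  0.6856 -1.1778  2.0486  0.7932  0.9628  2.0341]
-1.5459939715933066 [-0.8615  0.5906  1.1151  2.1762 -0.7438  0.8309 -2.3854]
-1.5459939715933066 [ 0.4166  0.9142 -1.1846  1.6957  0.9117  1.1896  2.1521]
-1.5459939715933066 [-0.7237  0.8397  1.1062  1.817  -0.8658  1.063  -2.3944]
1.5955986819964865 [ 0.5771  0.2943 -1.1719  1.8124  0.288   1.2256 -0.654 ]
1.5955986819964865 [ 0.4711  0.6836 -1.1749  2.0486  0.7909  0.9609 -1.1054]
1.5955986819964865 [ 0.5212  0.4296 -0.6781  2.1053  0.4006  0.7343 -0.3907]
1.5955986819964865 [ 0.2448  0.7248 -0.8289  1.7051  0.6219  0.9953 -0.7872]
1.5955986819964865 [ 0.441   0.6461 -0.6622  1.7468  0.4847  0.9181 -0.4004]
[ 0.5526 -0.0298]
```

```bash
cat >> h.py <<'E'
ORI=[np.pi,0,np.arctan2(ex[1],ex[0])+np.pi]
E
python3 - <<'E'
from h import *
p=arm.sense()['position'];arm.line_to([p[0],p[1],.33],vel=.25);st('up')
arm.goto(W(-.182,-.0775,.30),ORI);st('above')
fingers.command_gripper(.4)
arm.line_to(W(-.182,-.0775,.085),vel=.12);st('down')
snap('1')
a=cv2.imread("pics/top1.png")[105:255,170:350];b=cv2.imread("pics/scene1.png")[145:295,180:380]
cv2.imwrite("pics/c1.png",np.hstack([cv2.resize(a,(396,330)),cv2.resize(b,(400,330))]))
E
```

```text
up t0.6 stand [ 0.611  -0.3887] z0.3305 F [ 0.7091  0.1587 -2.1944] g1.00
above t3.6 stand [-0.1811 -0.077 ] z0.2999 F [-0.4145  0.519   0.6798] g1.00
down t6.1 stand [-0.1821 -0.0771] z0.0855 F [-0.1046  0.7923 -0.3792] g0.40
```

View pics/c1.png

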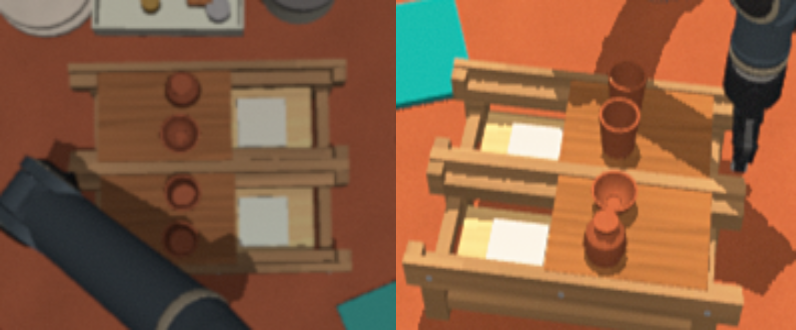

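The crop shows the fingers in the lane just behind the near board's tail, around (742,165), and nothing has been touched. Now I push.

```bash
python3 - <<'E'
from h import *
arm.line_to(W(-.03,-.0775,.085),vel=.035);st('p1')
arm.line_to(W(-.009,-.0775,.085),vel=.015);st('p2')
snap('2')
a=cv2.imread("pics/top2.png")[105:255,170:350];b=cv2.imread("pics/scene2.png")[145:295,180:380]
cv2.imwrite("pics/c2.png",np.hstack([cv2.resize(a,(396,330)),cv2.resize(b,(400,330))]))
E
```

```text
p1 t10.7 stand [-0.03   -0.0775] z0.0850 F [-0.537   2.092  -1.2793] g0.40
p2 t12.3 stand [-0.0088 -0.0775] z0.0850 F [-0.3938  0.5325 -0.6756] g0.40
```

View pics/c2.png

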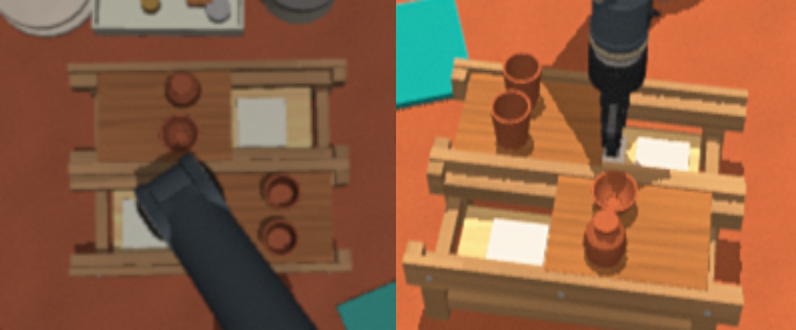

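The beakers are upright, and the push force fell back to baseline at the end, so the tail has probably dropped. I'll back off, move over the far lane, and check the near board from there.

```bash
python3 - <<'E'
from h import *
arm.line_to(W(-.06,-.0775,.085),vel=.06)
arm.line_to(W(-.10,-.0775,.30),vel=.2)
arm.goto(W(-.186,.0775,.30),ORI);st('above far')
snap('3')
a=cv2.imread("pics/top3.png")[120:235,195:335];b=cv2.imread("pics/scene3.png")[165:265,190:360]
cv2.imwrite("pics/c3.png",np.hstack([cv2.resize(a,(340,280),interpolation=2),cv2.resize(b,(460,280),interpolation=2)]))
cv2.imwrite("pics/c3.png",cv2.resize(b,(782,460),interpolation=2))
E
```

```text
above far t15.3 stand [-0.1861  0.0768] z0.2989 F [-0.7274  0.8085 -0.0942] g0.40
```

View pics/c3.png

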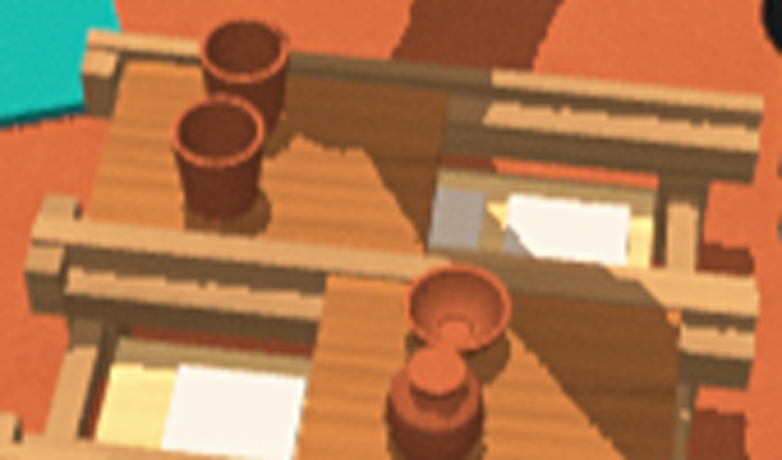

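The near board's nose is at the shoulder end and its tail edge runs (445,92)–(428,245) in this crop. I'll triangulate its height and x across the two views while I push the far board.

```bash
python3 - <<'E'
from h import *
k=4.6
s=[(190+445/k,165+92/k),(190+428/k,165+245/k)]
for z in(.105,.115,.125): print('scene',z,[toS(ray("scene",p,z)) for p in s])
t=cv2.imread("pics/top3.png").astype(int)
print(t[198,245:275].tolist());print(t[206,245:275].tolist())
for z in(.115,.125): print('top per px',z,[(u,toS(ray("top",(u,202),z))) for u in(256,258,260,262)])
E
python3 - <<'E'
from h import *
arm.line_to(W(-.186,.0775,.085),vel=.15);st('down')
arm.line_to(W(-.03,.0775,.085),vel=.035);st('p1')
arm.line_to(W(-.009,.0775,.085),vel=.015);st('p2')
arm.line_to(W(-.06,.0775,.085),vel=.06)
arm.line_to(W(-.16,.0775,.25),vel=.2)
arm.line_to(W(-.3,.0775,.33),vel=.2);st('away')
snap('4')
b=cv2.imread("pics/scene4.png")[165:305,180:365];cv2.imwrite("pics/c4.png",cv2.resize(b,(777,588),interpolation=2))
E
```

```text
scene 0.105 [array([ 0.0053, -0.1516]), array([ 0.0021, -0.03  ])]
scene 0.115 [array([ 0.0046, -0.1425]), array([ 0.0015, -0.022 ])]
scene 0.125 [array([ 0.004 , -0.1334]), array([ 0.0009, -0.0141])]
[[66, 59, 52], [64, 59, 53], [64, 58, 51], [63, 57, 51], [61, 57, 50], [60, 53, 47], [60, 55, 49], [59, 55, 49], [58, 54, 48], [55, 51, 45], [53, 48, 42], [52, 48, 42], [51, 48, 42], [50, 46, 40], [46, 43, 37], [40, 36, 30], [41, 37, 32], [35, 34, 37], [29, 36, 53], [26, 43, 68], [29, 47, 74], [31, 53, 85], [45, 72, 112], [50, 79, 124], [49, 79, 124], [51, 80, 124], [49, 76, 122], [49, 78, 123], [49, 78, 123], [49, 78, 123]]
[[66, 62, 54], [69, 64, 57], [67, 62, 55], [67, 62, 56], [66, 60, 53], [65, 60, 53], [64, 58, 51], [66, 60, 53], [64, 58, 52], [64, 59, 52], [63, 58, 52], [62, 57, 50], [61, 55, 50], [58, 54, 47], [57, 53, 46], [56, 51, 44], [56, 53, 45], [54, 50, 45], [53, 48, 42], [54, 48, 43], [48, 43, 39], [45, 42, 36], [42, 39, 34], [41, 36, 32], [35, 33, 36], [28, 35, 48], [26, 42, 64], [32, 53, 84], [42, 66, 105], [46, 73, 115]]
top per px 0.115 [(256, array([-0.0102, -0.0696])), (258, array([-0.0037, -0.0697])), (260, array([ 0.0029, -0.0698])), (262, array([ 0.0094, -0.0699]))]
top per px 0.125 [(256, array([-0.0098, -0.0705])), (258, array([-0.0033, -0.0706])), (260, array([ 0.0032, -0.0707])), (262, array([ 0.0097, -0.0708]))]
down t17.0 stand [-0.1864  0.0781] z0.0860 F [-0.65   -0.1058  0.2724] g0.40
p1 t21.6 stand [-0.03    0.0775] z0.0850 F [-0.1608  0.7523 -1.9466] g0.40
p2 t23.2 stand [-0.0088  0.0775] z0.0851 F [-0.6347  1.5045 -0.7245] g0.40
away t26.3 stand [-0.2984  0.0779] z0.3290 F [ 0.3121  0.6631 -1.366 ] g0.40
```

View pics/c4.png

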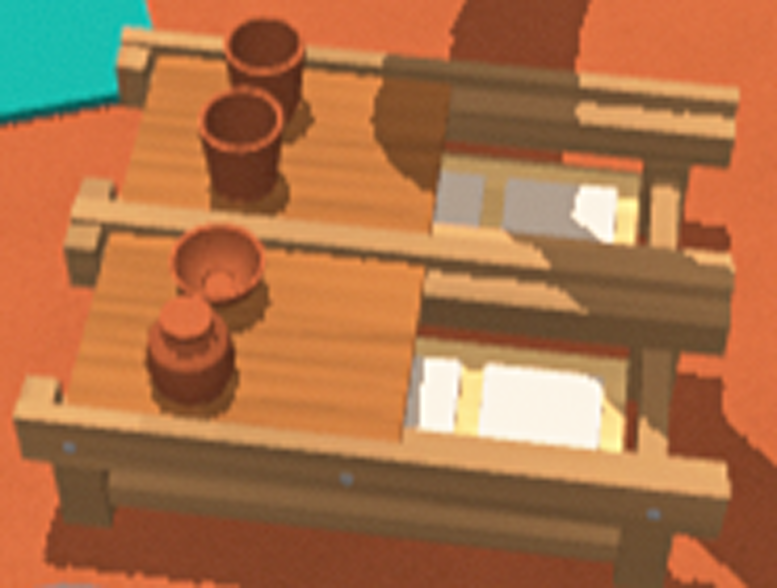

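Both boards are forward and all pots are standing. Near tail corner is at crop (450,93) and far at (424,267). To check the drop, I find the height at which each corner's scene ray meets the known board edge (y = −145 near, +10 far), with the pre-push picture as reference (true height 122, home 115). I also run the top-view tail check.

```bash
python3 - <<'E'
from h import *
def zat(u,v,y):
    zs=np.linspace(.09,.15,61);q=np.array([toS(ray("scene",crop_sc(u,v),z)) for z in zs])
    i=np.argmin(abs(q[:,1]-y));return 'z %.3f x %.4f'%(zs[i],q[i,0])
print('before near',zat(666,100,-.145),'far',zat(662,285,.010))
print('after  near',zat(450,92,-.145),'far',zat(424,267,.010))
print('after nose near',zat(150,60,-.145),'far',zat(105,237,.010))
def up(n,x0,y0,w,h):return cv2.resize(cv2.imread(n)[y0:y0+h,x0:x0+w],(390,290),interpolation=2)
A=[up("pics/scene0.png",310,180,50,37),up("pics/scene4.png",262,172,50,37)]
B=[up("pics/scene0.png",310,222,50,37),up("pics/scene4.png",257,218,50,37)]
cv2.imwrite("pics/c5.png",np.vstack([np.hstack(A),np.hstack(B)]))
b=cv2.imread("pics/top4.png")[125:240,190:340];cv2.imwrite("pics/c6.png",cv2.resize(b,(780,598),interpolation=2))
E
```

```text
before near z 0.119 x -0.1396 far z 0.120 x -0.1434
after  near z 0.106 x 0.0045 far z 0.113 x 0.0044
after nose near z 0.108 x 0.2102 far z 0.108 x 0.2080
```

View pics/c5.png

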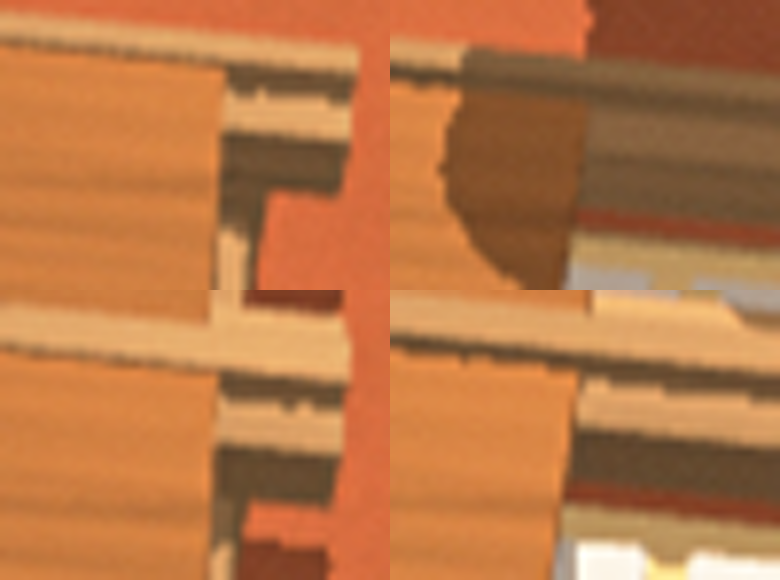

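View pics/c6.png

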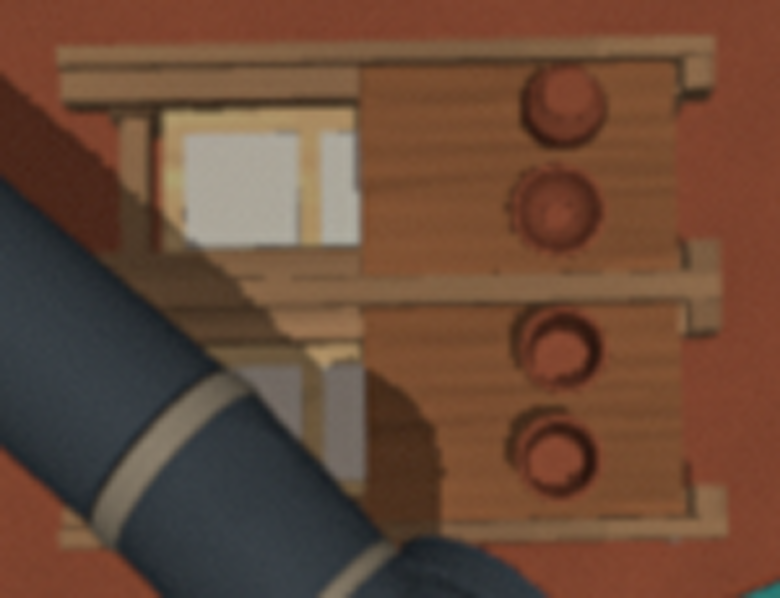

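In the tail crops, before the push (left) the board meets the fence with no gap. After it (right), a dark band of fence face shows above both boards right up to the tail, so both tails are down. Top view: tails at crop x≈358 (far) and 363 (near), noses just short of the shoulders (680/685), pots upright, and the arm clear.

```bash
python3 - <<'E'
from h import *
arm.hold(.5);st('end');arm.sign_off()
E
```

```text
end t26.9 stand [-0.3     0.0775] z0.3300 F [-0.6599 -0.0155  0.2003] g0.40
the job is handed in; nothing more can be done
```

I pushed both boards, near first and then far, along their runners with the two part-open fingertips on the tail end faces. Then I moved the arm clear and handed the job in at about 27 s. The job gave no verdict.

- **Position:** by the scene camera, both tails lie about 4 mm past the step, inside the 0–6 mm allowed. In the top view both noses sit just short of the end shoulders.
- **Dropped flat:** the tail tops measured about 106 mm (near) and 113 mm (far) above the table. Before the push they read 119 and 120 mm, against a true 122. Home is 115 mm, so the near reading is about 9 mm low. I put that down to a tail corner in shadow that was hard to pick out. The fence face shows above both boards right up to the tail, which agrees with both having dropped.
- **Push force:** the readings taken at pauses in the pushes stayed around 2–3 N or less, close to sensor noise, so I did not count force as proof of the drop.
- **Pots and everything else:** all four pots are standing and nothing touched them. I did not re-measure the other objects on the table. Nothing looked disturbed, but my last pictures were crops around the stand. I left the turquoise look-alikes alone.

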